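# Count to the third gap of the collar rack and push the collar in

## Robot

A 6-joint arm with a two-finger parallel gripper is mounted at the origin on the work surface. World frame = base frame: x ahead of the robot, y to its left, z up, the work surface at z = 0. Lengths are in m, angles in rad, forces in N, time in s.
With the tool pointing down it reaches from about 0.325 to 1 m from the base axis. Payload 5.1 kg.
Tool frame: the origin (TCP) lies between the finger pads; the fingertips stand 19 mm ahead of it and the grasp point (between the pads) is the TCP; x points along the fingers, y is the direction in which the jaws open and shut, and the axes are right-handed (so a half turn about x gives the same grasp; the last joint's range is limited). The gripper opens to 85 mm and grips with 20 to 120 N. Pads are 22 mm wide; open, the fingers measure 114 mm over their backs; the gripper's body (76 mm by 85 mm) begins 54 mm behind the grasp point. The pads swing forward as they close: fully open they stand 13 mm farther back than shut.
Start: joints at [-1.32, 0.124, 1.65, -0, 1.367, -0.083], TCP at [0.213, -0.614, 0.25] pointing down, gripper open.
Joint ranges: [-2.61, 2.61], [-1.02, 2.33], [0.03, 2.71], [-1.35, 4.49], [0.32, 2.68], [-2.91, 2.91]. Speed limits (rad/s): [2.57, 2.57, 3.14, 3.14, 3.14, 3.14].

## Interface

Orientations are given as a 3x3 rotation matrix whose columns are the frame's x, y, z axes.
In Python, from workcell import arm gives the robot as it stands.
- The arm moves only by the tool carry_out, never from a script. Its argument "motion" is a list of rows, each a list of 5 numbers: the gripper command: -1 is fully open, 1 is shut, values between are in proportion, then the shift along the tool's x, y, z in m, then the turn about the tool's x in units of 5 degrees (1.0 is 5 degrees). A call has 1 to 12 rows; each row shifts and turns the commanded pose from where the row before left it, along the tool's axes as they then stand; what a row does not reach is not made up. A row lasts 1/10 s, in which the tool goes at most 50 mm and 8.59 degrees, less where a joint would pass 70% of its speed; a pose out of reach is approached as far as the arm can. A call is refused whole if a number of a shift passes 0.05 or a number of a turn 1, either way. A call with a gripper value outside its range is refused whole. The fingers move at their own pace and stop on an object; "grip_force" is the grip in N (left out, the last holds). Time passes only in rows, so rows that do not move let the fingers close. It gives the time, the measured TCP pose, the force and the opening at its end, in the units of the state.
- arm.read_state(): the state, without advancing time (a new reading comes with each control period).
- arm.camera(name): name is "scene" or "top"; returns the picture (384x512x3 uint8, red, green, blue); there is no depth.
- arm.camera_params(name): a dict with "fov_y" (degrees; the focal length in pixels is half the picture's height over the tangent of half this angle, whatever the lens; pixels are square), "cx", "cy" (the principal point, pixels), "k1" (the pictures are not rectified: a ray, as slopes to the right and down, at radius r is drawn at 1 + k1 r^2 times it, then the intrinsics apply), "eye" and "attitude" of the camera in the world. Camera axes: x right, y down, z forward; pixel columns grow to the right and rows downward; lengths in m; the calibration is good to about 2 mm. A picture is of the moment at which its call begins. camera_params takes no time and is no camera call.
- arm.hand_in(): hands the job in, once; it reports no verdict.
The state is a dict: "time": time; "joints": joint angles; "qvel": joint speeds; "joint_efforts": joint torques, N m; "ee_pos": TCP position; "ee_rot": TCP orientation; "contact_force": force on the tool from outside, world axes, zero at the start; "ft_torque": the same for the moment, N m; "opening": finger opening in m.
Only numpy, scipy, OpenCV 4.12 (cv2) and the standard library are available. Lean on these libraries where they do the work, as an engineer would, in place of code of your own. Each camera call takes 0.05 s, during which the arm holds its last target.

## Task

Close the fingers and run their tips along the rack's sprung rail, pressing it lightly down (never to its stop), from the first gap beside the tall round post to the second and on to the third, counting every gap, filled or empty, and going no further than the third. Lift off the rail, then push the crowned cream collar that lies before the rack along the bench into that third gap until it is fully home against the back wall. Only push it: nothing may be lifted or tipped, the other things stay where they are, and you finish clear of everything.

Things in the scene. Friction and masses are not known exactly. Their poses are not given: they have to be found in the camera images.
- rack: Fixed cream rack of six gaps in a row, open in front and above; the bench is their floor. Origin on the bench, mid-row, on the line of the dividers' front ends; x into the gaps, y along the row. Seven dividers 6 mm thick, 30 long (x 0 to 30), 34 high, 52 mm apart; gaps 46 mm wide, centred at y = -130, -78, -26, 26, 78, 130. Back wall 34 high, inner face at x = 30. Yaw varies.
- rail_mid (a point): Middle of the top face of the sprung rail: a level aluminium bar 324 mm long (along the rack's y), 18 mm wide, 8 mm thick, along the back of the rack at rack x = 49 mm. Its top is 50 mm above the bench when free; fine dark lines across it mark the dividers.
- rail (a joint): How far the rail is pressed down, m: 0 free, 0.012 at its stop. All of it sinks level wherever pressed and springs back: 3 N to start it, 300 N/m more, under 7 N at the stop. 3 to 7 mm is a good light press; under 1.5 mm does not count as pressed, over 11 mm is too hard.
- post: Tall round steel post, 18 mm in diameter (foot 28), 82 mm high, fixed at one end of the rail, in line with it (rack x = 49 mm, y = +182 or -182 mm; either end). The gaps are counted from this end: the middle of gap n lies n x 52 mm from the post's axis along the row. Origin: centre of its foot on the bench.
- stub: Low square steel block, 22 x 22 mm, 28 mm high, fixed at the other end of the rail. Origin: centre of its underside.
- collar_mid (a point): Centre (14 mm above the bench) of the loose crowned cream collar lying in front of the rack: round, 40 mm in diameter, 28 mm high, 60 to 130 g, four low teeth round its top. It slides upright on the bench. Fully home its centre is at rack x = 10 mm and it stands 10 mm out of the gap's mouth.
- collar: The same collar; origin at the centre of its underside, z up its axis.
- spacer: Bystander: loose steel ring, 38 mm across, 20 mm high, standing in one of the rack's gaps (never the third from the post). Origin: centre of its underside.
- barrel: Bystander: loose grey stepped barrel, 38 mm across, 31 mm high, standing in another gap (never the third from the post). Origin: centre of its underside.
- fixture: Bystander: spring fixture with a black foot 76 mm across and a cream crowned head 44 mm across, 99 mm high, beside the rack. Origin: centre of its underside.
- tweezers: Bystander: flat steel tweezers, 115 mm long along their x, 6 mm high, lying on the bench. Origin: underside, mid-length.
- swab: Bystander: white plastic swab stick, 133 mm long along its x, 9 mm high, lying on the bench nearer the robot than the collar. Origin: underside, mid-length.
- jar: Bystander: amber jar with a white cap, 52 mm across, 55 mm high, behind the rack. Origin: centre of its underside.
- cup: Bystander: open steel cup, 70 mm across, 75 mm high, behind the rack. Origin: centre of its underside.
Mind the look-alikes: they are no part of the job. What is shaped like the collar but blue or turquoise is not meant.

How it is judged:
On the way, in this order (a step that is already met when the one before it is completed fails the run):
1. the closed fingertips press the rail at the first gap from the tall post (value of joint rail above 0.0015 m and contact force between the fingers and rack above 0.3 N and horizontal distance between the grasp point and post between 0.037 and 0.067 m), for 0.05 s.
2. they press the rail at the divider between the first and second gaps (value of joint rail above 0.0015 m and contact force between the fingers and rack above 0.3 N and horizontal distance between the grasp point and post between 0.067 and 0.089 m), for 0.05 s.
3. they press the rail at the second gap (value of joint rail above 0.0015 m and contact force between the fingers and rack above 0.3 N and horizontal distance between the grasp point and post between 0.089 and 0.119 m), for 0.05 s.
4. they press the rail at the divider between the second and third gaps (value of joint rail above 0.0015 m and contact force between the fingers and rack above 0.3 N and horizontal distance between the grasp point and post between 0.119 and 0.141 m), for 0.05 s.
5. they press the rail at the third gap (value of joint rail above 0.0015 m and contact force between the fingers and rack above 0.3 N and horizontal distance between the grasp point and post between 0.141 and 0.171 m), for 0.05 s.
6. the rail is released (value of joint rail below 0.001 m), for 0.2 s.
7. the collar is home in the third gap (x of collar_mid in the frame of rack above 0.005 m and horizontal distance between collar_mid and post between 0.15 and 0.17 m and angle between collar's own z axis and vertical below 0.1 rad and height (world z) of collar_mid below 0.017 m), for 0.2 s.
At the end, for the whole second after the job is handed in: The collar stands upright on the bench in the third gap from the tall post, its centre no more than 5 mm short of fully home, at rest; the rail is up again (all of step 7 and linear speed of collar below 0.01 m/s and value of joint rail below 0.001 m); the robot touches nothing.
It fails at once if the rail is pressed more than 11 mm down, to its stop (value of joint rail above 0.011 m).
It fails at once if the rail is pressed beyond the third gap (value of joint rail above 0.0015 m and horizontal distance between the grasp point and post above 0.182 m).
It fails at once if the collar is lifted more than 8 mm or tipped (height (world z) of collar_mid above 0.022 m or angle between collar's own z axis and vertical above 0.35 rad).
It fails at once if a bystander is moved by more than 12 mm (distance of any of spacer, barrel, fixture, tweezers, swab, jar, cup from where it was at the start of the episode above 0.012 m).
It also fails if it takes over 64 s, if anything falls off the work surface, if the arm or the gripper's body presses on something with over 40 N, if the wrist force passes 120 N, or if a joint passes its speed limit or range.

## Working session

There is one attempt and no reset: what is moved stays moved. The work goes in short steps, Python scripts to look and compute and a tool call to move; the robot and the scene stay as the last step left them, time stands still between calls to the robot, and variables do not carry over. Pictures are saved under pics/ and viewed, and the job is handed in when it is done.

Besides the shell and the picture viewer there is one more tool, called after "Emit:" as name(argument=value, ...), one argument or row to a line, values as JSON. carry_out: Moves the arm, as the interface text tells. Its arguments: {"type":"object","properties":{"motion":{"type":"array"},"grip_force":{"type":"number"}},"required":["motion"]}

```bash
mkdir -p pics; ls; python3 - <<'E'
from workcell import arm
import cv2
for n in("scene","top"):
    cv2.imwrite(f"pics/{n}0.png",arm.camera(n)[:,:,::-1]); print(n,arm.camera_params(n))
s=arm.read_state(); print(s)
E
```

```text
pics
scene {'fov_y': 46.81164520633382, 'cx': 255.70932507429276, 'cy': 183.26870392430652, 'k1': -0.06561868967167184, 'eye': array([0.99505307, 0.53159471, 0.89327868]), 'attitude': array([[-0.75603645,  0.50707678, -0.41386232],
       [ 0.65441277,  0.57366996, -0.49259181],
       [-0.01236149, -0.64325416, -0.76555293]])}
top {'fov_y': 43.77670068910052, 'cx': 255.70410374316, 'cy': 192.86860696079438, 'k1': -0.06087827522784029, 'eye': array([ 0.4574841 , -0.00538449,  1.05891662]), 'attitude': array([[ 0.00746671, -0.99564948,  0.09287821],
       [-0.99992982, -0.00657979,  0.00985188],
       [-0.0091979 , -0.09294525, -0.99562874]])}
{'time': 0.1, 'joints': array([-1.31964519e+00,  1.24457010e-01,  1.65155883e+00, -1.69180240e-05,
        1.36750114e+00, -8.25958121e-02]), 'qvel': array([-0.00104749, -0.00128376, -0.00258027,  0.00241027, -0.001564  ,
        0.00122463]), 'joint_efforts': array([-1.72862783e-04, -4.24928176e+01, -3.66654217e+01, -9.47763920e-05,
        3.91304609e-03, -2.29501964e-07]), 'ee_pos': array([ 0.2127708 , -0.61363397,  0.24915218]), 'ee_rot': array([[-4.94282582e-04,  3.27588283e-01, -9.44820445e-01],
       [ 1.85983992e-03, -9.44818625e-01, -3.27588625e-01],
       [-9.99998148e-01, -1.91913613e-03, -1.42254376e-04]]), 'contact_force': array([-0.04310657, -0.35473038,  0.50131495]), 'ft_torque': array([-0.01969218, -0.03799616, -0.00908845]), 'opening': 0.08526159460281561}
```

View pics/top0.png

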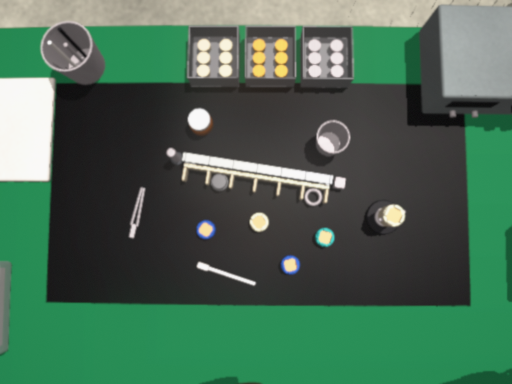

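View pics/scene0.png

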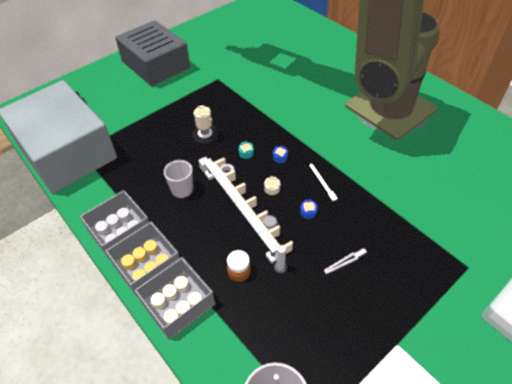

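```bash
python3 - <<'E'
import cv2
t=cv2.imread("pics/top0.png")
c=t[20:230,180:430]; cv2.imwrite("pics/topz.png",cv2.resize(c,None,fx=2.8,fy=2.8,interpolation=cv2.INTER_CUBIC))
t=cv2.imread("pics/scene0.png")
c=t[150:384,120:420]; cv2.imwrite("pics/scz.png",cv2.resize(c,None,fx=2.5,fy=2.5,interpolation=cv2.INTER_CUBIC))
E
```

```text
(no output)
```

View pics/topz.png

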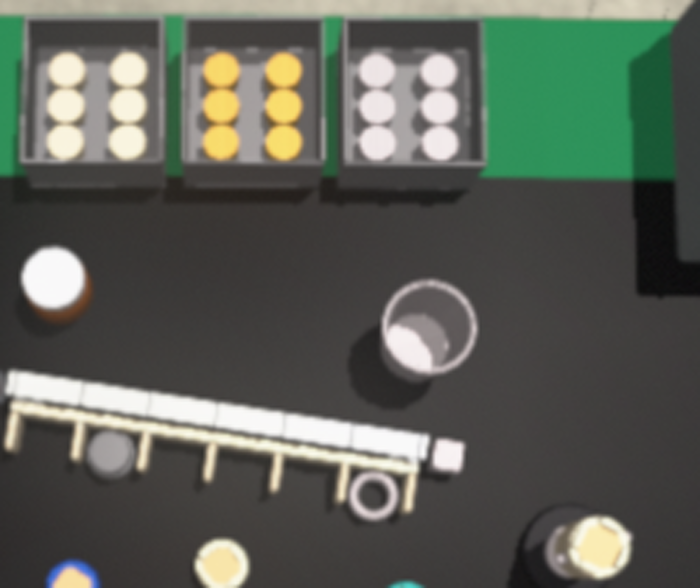

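View pics/scz.png

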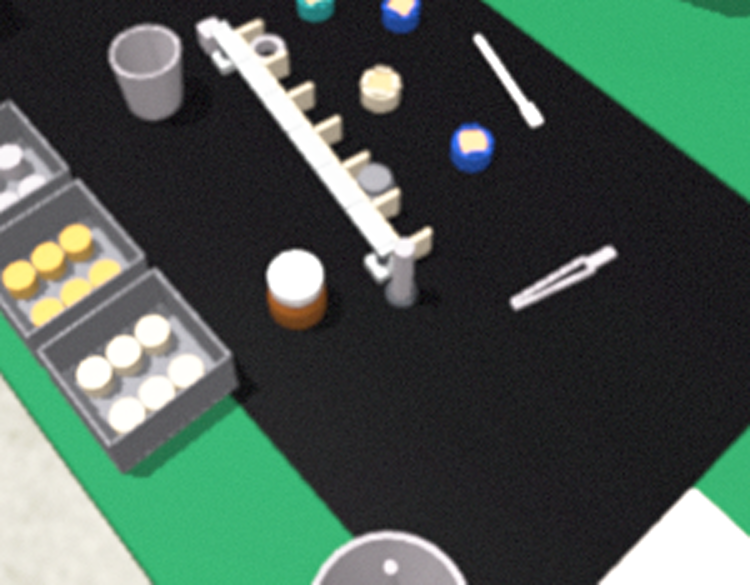

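The top view shows the post at the left end of the rail, about (170,152). The barrel is in gap 2 at (219,182), the ring in gap 6 at (313,197), and the cream collar at (259,222) in front of gaps 3 and 4. Next I'll measure these.

```bash
cat > h.py <<'E'
import numpy as np,cv2
from workcell import arm
def cam(n):
    p=arm.camera_params(n); f=192/np.tan(np.radians(p['fov_y']/2))
    return p,f,np.array([[f,0,p['cx']],[0,f,p['cy']],[0,0,1]]),np.array([p['k1'],0,0,0,0.])
def ray(n,uv):
    p,f,K,d=cam(n)
    q=cv2.undistortPoints(np.array(uv,float).reshape(-1,1,2),K,d).reshape(-1,2)
    return p['eye'],np.c_[q,np.ones(len(q))]@np.array(p['attitude']).T
def onz(n,uv,z):
    e,r=ray(n,uv); return (e+r*((z-e[2])/r[:,2])[:,None])
def proj(n,P):
    p,f,K,d=cam(n); R=np.array(p['attitude']).T
    return cv2.projectPoints(np.array(P,float).reshape(-1,1,3),cv2.Rodrigues(R)[0],-R@p['eye'],K,d)[0].reshape(-1,2)
E
cat > m.py <<'E'
from h import *
R={}
for n,rb in(("top",(175,145,340,192)),("scene",(205,160,290,262))):
    im=cv2.imread(f"pics/{n}0.png"); x0,y0,x1,y1=rb
    g=im.min(2); m=np.zeros(g.shape,np.uint8); m[y0:y1,x0:x1]=(g[y0:y1,x0:x1]>190)
    k,l,st,ce=cv2.connectedComponentsWithStats(m)
    i=1+np.argmax(st[1:,4]); ys,xs=np.where(l==i); print(n,st[i],ce[i])
    P=onz(n,np.c_[xs,ys],0.05)[:,:2].astype(np.float32)
    rc=cv2.minAreaRect(P); print("rail",rc)
    c=P.mean(0);u=np.linalg.svd(P-c,full_matrices=False)[2][0];u*=np.sign(u[1]); t=(P-c)@u
    print(" c",c,"dir",u,"ext",t.min(),t.max(),"mid",c+u*(t.min()+t.max())/2)
# collar
for n,rb in(("top",(245,208,275,236)),("scene",(260,174,285,198))):
    im=cv2.imread(f"pics/{n}0.png"); x0,y0,x1,y1=rb
    hsv=cv2.cvtColor(im,cv2.COLOR_BGR2HSV); m=np.zeros(im.shape[:2],np.uint8); m[y0:y1,x0:x1]=(im.max(2)>110)[y0:y1,x0:x1]
    ys,xs=np.where(m); print(n,"collar px",len(xs),xs.min(),xs.max(),ys.min(),ys.max())
    c=max(cv2.findContours(m,0,1)[0],key=cv2.contourArea)
    (ex,ey),r=cv2.minEnclosingCircle(c); print(ex,ey,r)
    for z in (.014,.026): print(z,onz(n,[[ex,ey],[(xs.min()+xs.max())/2,ys.mean()]],z))
E
python3 m.py
```

```text
top [ 182  153  151   37 1646] [258.05893074 169.91555286]
rail ((0.5875002145767212, 0.005225911736488342), (0.3226568102836609, 0.05453035607933998), 81.48444366455078)
 c [6.008043e-01 1.460162e-04] dir [0.14928018 0.9887949 ] ext -0.15826575 0.16438 mid [0.6012607  0.00316888]
scene [ 205  160   85   93 1311] [243.92372235 205.15560641]
rail ((0.5920610427856445, 0.010713085532188416), (0.33767542243003845, 0.06853123009204865), 84.21870422363281)
 c [0.60415137 0.01713243] dir [0.14712399 0.98911804] ext -0.17625037 0.16103847 mid [0.60303235 0.00960925]
top collar px 316 249 268 212 231
258.8515625 221.4609375 9.971158027648926
0.014 [[ 0.49228319 -0.00238823  0.014     ]
 [ 0.49228916 -0.00162028  0.014     ]]
0.026 [[ 0.49188355 -0.00242264  0.026     ]
 [ 0.49188945 -0.00166351  0.026     ]]
scene collar px 257 264 280 176 194
271.5 185.0 9.34087085723877
0.014 [[ 0.49300312 -0.00278159  0.014     ]
 [ 0.49208085 -0.00187929  0.014     ]]
0.026 [[0.49985488 0.00451133 0.026     ]
 [0.49894519 0.00540133 0.026     ]]
```

```bash
python3 - <<'E'
import cv2
t=cv2.imread("pics/top0.png")
c=t[135:240,155:275]; cv2.imwrite("pics/topp.png",cv2.resize(c,None,fx=5,fy=5,interpolation=cv2.INTER_NEAREST))
E
```

```text
(no output)
```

View pics/topp.png

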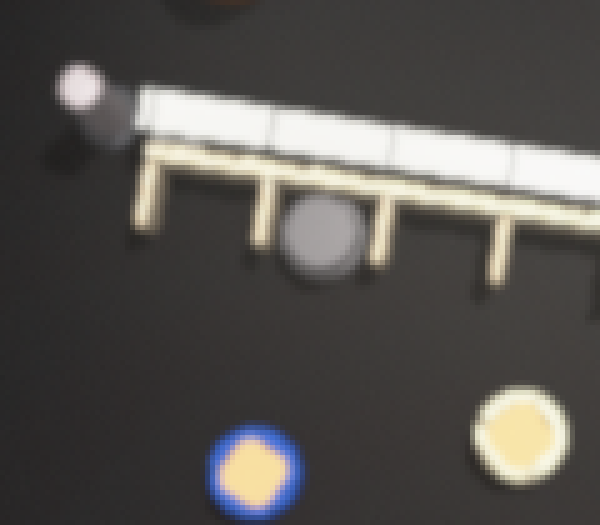

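```bash
cat > m2.py <<'E'
from h import *
for n,rb in(("top",(180,145,337,192)),("scene",(205,160,283,262))):
    im=cv2.imread(f"pics/{n}0.png").astype(int); x0,y0,x1,y1=rb
    g=(im.min(2)>170)&(im.max(2)-im.min(2)<22); m=np.zeros(g.shape,np.uint8); m[y0:y1,x0:x1]=g[y0:y1,x0:x1]
    m=cv2.morphologyEx(m,cv2.MORPH_CLOSE,np.ones((3,3)))
    k,l,st,ce=cv2.connectedComponentsWithStats(m)
    i=1+np.argmax(st[1:,4]); ys,xs=np.where(l==i); print(n,st[i])
    P=onz(n,np.c_[xs,ys],0.05)[:,:2].astype(np.float32)
    rc=cv2.minAreaRect(P); print("rail",rc)
    vx,vy,cx,cy=cv2.fitLine(P,cv2.DIST_HUBER,0,1e-4,1e-4).ravel()
    u=np.array([vx,vy])*np.sign(vy);c=np.array([cx,cy]); t=(P-c)@u
    print(" c",c,"dir",u,"ext",t.min(),t.max(),"mid",c+u*(t.min()+t.max())/2)
    v=im.copy().astype(np.uint8); v[l==i]=(0,0,255)
    cv2.imwrite(f"pics/mask_{n}.png",cv2.resize(v[y0-20:y1+20,x0-20:x1+20],None,fx=4 if n=="scene" else 3.8,fy=4))
for z in(.082,): print("post top",onz("top",[[170.9,152.3]],z))
E
python3 m2.py
```

```text
top [ 182  153  151   39 1482]
rail ((0.5939489006996155, 0.0043029338121414185), (0.3233245015144348, 0.04219098761677742), 81.44479370117188)
 c [0.60926485 0.03108655] dir [0.1627763 0.986663 ] ext -0.19038765 0.13283502 mid [0.60458076 0.00269402]
scene [ 205  160   78  102 1381]
rail ((0.5989543199539185, 0.013745710253715515), (0.3441973924636841, 0.0702684223651886), 81.37713623046875)
 c [0.61118466 0.04127549] dir [0.14858922 0.988899  ] ext -0.2011581 0.14301996 mid [0.6068653  0.01252911]
post top [[0.63211674 0.18113865 0.082     ]]
```

```bash
python3 - <<'E'
import cv2
t=cv2.imread("pics/scene0.png")
c=t[155:275,195:305]; cv2.imwrite("pics/scp.png",cv2.resize(c,None,fx=5,fy=5,interpolation=cv2.INTER_NEAREST))
E
```

```text
(no output)
```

View pics/scp.png

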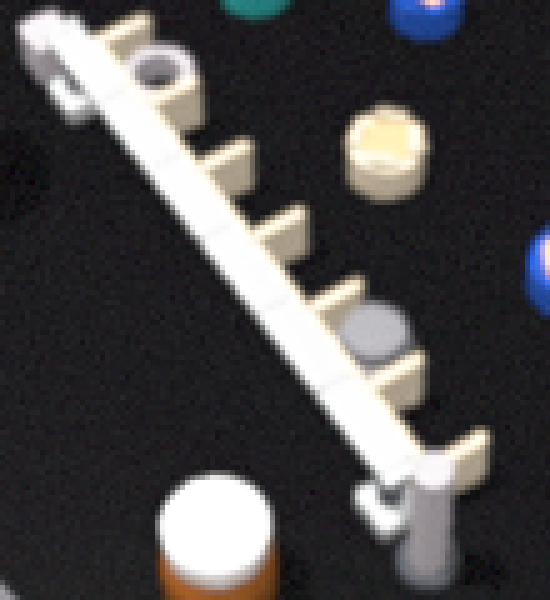

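View pics/mask_top.png

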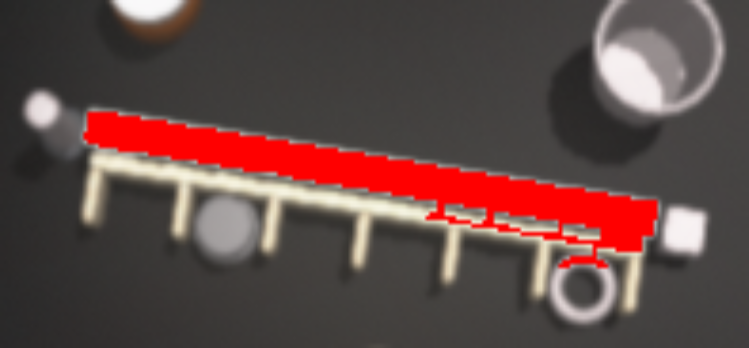

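View pics/mask_scene.png

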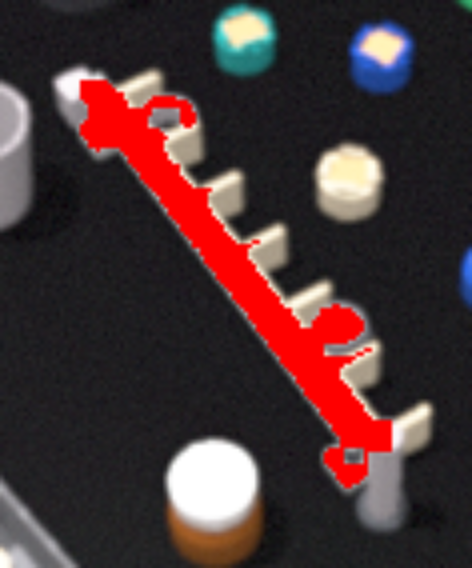

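```bash
cat > m3.py <<'E'
from h import *
im=cv2.imread("pics/top0.png").astype(float).min(2)
pts=[]
for x in range(190,328,2):
    y0=int(155+(x-190)*0.15)
    col=im[y0-8:y0+8,x]
    for i in range(15):
        if col[i]<130<=col[i+1]: pts.append((x,y0-8+i+(130-col[i])/(col[i+1]-col[i])));break
P=onz("top",pts,.05)[:,:2].astype(np.float32)
vx,vy,cx,cy=cv2.fitLine(P,cv2.DIST_HUBER,0,1e-4,1e-4).ravel()
ut=np.array([vx,vy])*np.sign(vy);print("top back edge",ut,cx,cy,len(pts))
ex=np.array([ut[1],-ut[0]]); print("rack x",ex,"yaw",np.arctan2(ex[1],ex[0]))
print("edge off",np.array([cx,cy])@ex, "resid",np.std(P@ex))
im2=cv2.imread("pics/scene0.png").astype(float).min(2)
pts=[]
for y in range(178,240,1):
    x0=int(round(214+(y-175)*58/72))
    row=im2[y,x0-9:x0+9]
    for i in range(17):
        if row[i]<130<=row[i+1]: pts.append((x0-9+i+(130-row[i])/(row[i+1]-row[i]),y));break
P=onz("scene",pts,.05)[:,:2].astype(np.float32)
vx,vy,cx,cy=cv2.fitLine(P,cv2.DIST_HUBER,0,1e-4,1e-4).ravel()
us=np.array([vx,vy])*np.sign(vy);print("scene back edge",us,len(pts),"off",np.array([cx,cy])@ex)
# along row: end points & dark lines top
y=ut
prof=[]
S=onz("top",[[182,157.5],[333,179.5]],.05)[:,:2]; print("ends y",S@y)
a=np.arange(-.18,.18,.0005)
e=S.mean(0); base=P
# sample along rail centre line, offset = edge-9mm
off=np.mean(onz("top",[[258,164]],.05)[:,:2]@ex)
Pe=(np.array([cx,cy])@ex)
for name,o in(("top",None),):
    pass
import sys
offt=float(sys.argv[1]) if len(sys.argv)>1 else None
if offt:
    for n,I in(("top",im),("scene",im2)):
        L=np.array([np.r_[ex*(offt)+y*t,.05] for t in a]); uv=proj(n,L).astype(np.float32)
        v=cv2.remap(I.astype(np.float32),uv[:,0].reshape(1,-1),uv[:,1].reshape(1,-1),cv2.INTER_LINEAR).ravel()
        b=cv2.GaussianBlur(v.reshape(1,-1),(1,61),0).ravel()*0+np.convolve(np.pad(v,20,'edge'),np.ones(41)/41,'valid')
        d=v-b
        loc=[(round(a[i],4),round(float(d[i]),1)) for i in range(6,len(a)-6) if d[i]==d[i-6:i+7].min() and d[i]<-2]
        print(n,loc)
        edge=[round(a[i],4) for i in range(len(a)-1) if (v[i]-150)*(v[i+1]-150)<0]; print(" edges",edge)
E
python3 m3.py
```

```text
top back edge [0.14849468 0.9889132 ] 0.61822015 0.016607523 69
rack x [ 0.9889132  -0.14849468] yaw -0.1490459
edge off 0.6088999 resid 0.00018841407
scene back edge [0.14925607 0.98879856] 62 off 0.6113575
ends y [ 0.2542994  -0.07146688]
```

```bash
python3 m3.py 0.6005 | tail -4; python3 - <<'E'
from h import *
ex=np.array([.9889,-.1487]);y=np.array([.1487,.9889])
for n,uv,z in(("top",[170.9,152.3],.082),("top",[340.2,183],.028),("scene",[281.5,248],.082),("scene",[280.8,269.5],0.003)):
    p=onz(n,[uv],z)[0,:2]; print(n,p,p@ex,p@y)
E
```

```text
top [(np.float64(-0.1), -52.1), (np.float64(-0.073), -96.8), (np.float64(-0.011), -14.9), (np.float64(0.0405), -15.3), (np.float64(0.0925), -13.2), (np.float64(0.1445), -13.3)]
 edges [np.float64(-0.0975), np.float64(-0.0755), np.float64(-0.0705)]
scene [(np.float64(-0.166), -4.4), (np.float64(-0.127), -2.3), (np.float64(-0.1155), -3.2), (np.float64(-0.108), -3.4), (np.float64(-0.0975), -7.8), (np.float64(-0.086), -42.9), (np.float64(-0.01), -4.1), (np.float64(0.041), -2.7), (np.float64(0.093), -5.2), (np.float64(0.1445), -4.3)]
 edges [np.float64(-0.0815)]
top [0.63211674 0.18113865] 0.5981649279812555 0.27312376736550253
top [ 0.57638917 -0.17851069] 0.5965357855109151 -0.09082015079081585
scene [0.63314819 0.1820885 ] 0.5990436852258181 0.2742164531188473
scene [0.63770365 0.18847546] 0.6025988346270288 0.28120991367727005
```

Emit:
carry_out(
  motion=[
    [1,0,0,0,1],
    [1,0,0,0,1],
    [1,0,0,0,1],
    [1,0,0,0,1],
    [1,0,0,0,1],
    [1,0,0,0,0.53],
    [1,0,-0.03,-0.01,0],
    [1,0,-0.03,-0.01,0],
    [1,0,-0.03,-0.01,0],
    [1,0,-0.03,-0.01,0],
    [1,0,-0.03,-0.01,0],
    [1,0,-0.03,-0.01,0],
  ],
)

```text
time: 1.3
ee_pos: [0.2992, -0.4436, 0.2497]
ee_rot: [[-0.0, -0.148, -0.989], [0.001, -0.989, 0.148], [-1.0, -0.001, 0.0]]
contact_force: [-0.2, -0.4, -0.0]
opening: -0.0
```

Emit:
carry_out(
  motion=[
    [1,0,-0.035,-0.015,0],
    [1,0,-0.035,-0.015,0],
    [1,0,-0.035,-0.015,0],
    [1,0,-0.035,-0.015,0],
    [1,0,-0.035,-0.015,0],
    [1,0,-0.035,-0.015,0],
    [1,0,-0.035,-0.015,0],
    [1,0,-0.035,-0.015,0],
    [1,0,-0.035,-0.015,0],
    [1,0,-0.035,-0.015,0],
    [1,0,-0.035,-0.015,0],
    [1,0,-0.035,-0.015,0],
  ],
)

```text
time: 2.5
ee_pos: [0.5396, -0.0547, 0.2499]
ee_rot: [[-0.001, -0.148, -0.989], [0.0, -0.989, 0.148], [-1.0, 0.0, 0.001]]
contact_force: [0.8, -1.0, -0.3]
opening: -0.0001
```

```bash
cat >> h.py <<'E'
EX=np.array([.98889,-.14875]);EY=np.array([.14875,.98889])
def st():
    s=arm.read_state();p=s['ee_pos'];R=s['ee_rot']
    print("t",round(s['time'],2),"off %.4f s %.4f z %.4f"%(p[:2]@EX,p[:2]@EY,p[2]),"rackx %.4f post-dist-s %.4f"%(p[:2]@EX-.5515,.2745-p[:2]@EY),"F",s['contact_force'].round(2),"op",round(s['opening'],4),"-z yaw",round(float(np.arctan2(-R[1,2],-R[0,2])),4),"tilt",R[2].round(4))
E
python3 -c "
from h import *
st()"
```

```text
t 2.5 off 0.5417 s 0.0261 z 0.2499 rackx -0.0098 post-dist-s 0.2484 F [ 0.77 -1.05 -0.29] op -0.0001 -z yaw -0.1485 tilt [-1.e+00  1.e-04  6.e-04]
```

Emit:
carry_out(
  motion=[
    [1,0,-0.033,-0.01,0],
    [1,0,-0.033,-0.01,0],
    [1,0,-0.033,-0.01,0],
    [1,0,-0.033,-0.01,0],
    [1,0,-0.033,-0.01,0],
    [1,0,-0.032,-0.009,0],
    [1,0,0,0,0],
    [1,0.03,0,0,0],
    [1,0.04,0,0,0],
    [1,0.04,0,0,0],
    [1,0.03,0,0,0],
    [1,0.02,0,0,0],
  ],
)

```text
time: 3.7
ee_pos: [0.6244, 0.1287, 0.0865]
ee_rot: [[-0.005, -0.149, -0.989], [-0.001, -0.989, 0.149], [-1.0, 0.002, 0.005]]
contact_force: [0.1, 0.1, -0.7]
opening: -0.0001
```

Emit:
carry_out(
  motion=[
    [1,0.005,0,0,0],
    [1,0,0,0,0],
    [1,0,0,0,0],
  ],
)

```text
time: 4.0
ee_pos: [0.6277, 0.1295, 0.0869]
ee_rot: [[0.002, -0.149, -0.989], [0.0, -0.989, 0.149], [-1.0, -0.0, -0.002]]
contact_force: [-0.1, -0.4, 0.3]
opening: -0.0002
```

```bash
python3 - <<'E'
from h import *
st()
for n,r in(("top",(140,230,130,280)),("scene",(150,290,190,340))):
    i=arm.camera(n)[r[0]:r[1],r[2]:r[3],::-1]; cv2.imwrite(f"pics/a_{n}.png",cv2.resize(i,None,fx=4,fy=4))
st()
E
```

```text
t 4.0 off 0.6014 s 0.2215 z 0.0869 rackx 0.0499 post-dist-s 0.0530 F [-0.05 -0.39  0.26] op -0.0002 -z yaw -0.1491 tilt [-1.0e+00 -5.0e-04 -2.2e-03]
t 4.1 off 0.6017 s 0.2217 z 0.0875 rackx 0.0502 post-dist-s 0.0528 F [-0.8  -0.47 -0.06] op 0.0002 -z yaw -0.1489 tilt [-1.0e+00 -8.0e-04 -3.3e-03]
```

View pics/a_scene.png

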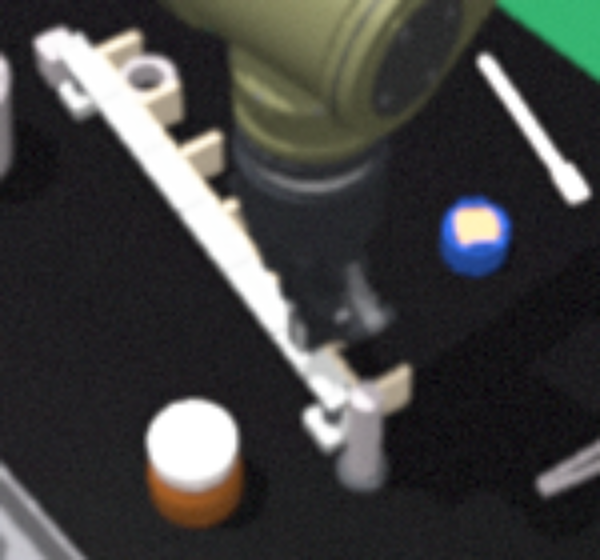

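View pics/a_top.png

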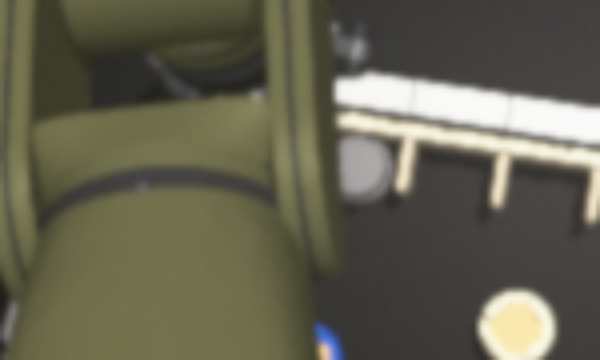

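The scene view shows the closed fingertips just above the rail at gap 1, about (315,350), next to the post at (365,420). Nothing is touching yet. I'll come down slowly.

Emit:
carry_out(
  motion=[
    [1,0.005,0,0,0],
    [1,0.005,0,0,0],
    [1,0.003,0,0,0],
    [1,0.0,0,0,0],
    [1,0.0,0,0,0],
  ],
)

```text
time: 4.6
ee_pos: [0.6266, 0.1298, 0.072]
ee_rot: [[-0.001, -0.148, -0.989], [-0.0, -0.989, 0.148], [-1.0, 0.0, 0.001]]
contact_force: [0.1, -0.7, -0.1]
opening: 0.0
```

Emit:
carry_out(
  motion=[
    [1,0.002,0,0,0],
    [1,0.0,0,0,0],
    [1,0.0,0,0,0],
  ],
)

```text
time: 4.9
ee_pos: [0.6268, 0.1298, 0.0703]
ee_rot: [[0.0, -0.148, -0.989], [-0.0, -0.989, 0.148], [-1.0, 0.0, -0.0]]
contact_force: [-0.2, 1.0, 0.6]
opening: -0.0
```

Emit:
carry_out(
  motion=[
    [1,0.002,0,0,0],
    [1,0.0,0,0,0],
    [1,0.0,0,0,0],
  ],
)

```text
time: 5.2
ee_pos: [0.627, 0.1298, 0.0687]
ee_rot: [[0.001, -0.148, -0.989], [0.0, -0.989, 0.148], [-1.0, -0.0, -0.001]]
contact_force: [-0.1, -0.6, 1.9]
opening: 0.0004
```

Contact should start at a TCP height of 0.069. I'll press about 4.5 mm more.

Emit:
carry_out(
  motion=[
    [1,0.002,0,0,0],
    [1,0.0,0,0,0],
    [1,0.0,0,0,0],
  ],
)

```text
time: 5.5
ee_pos: [0.6271, 0.1298, 0.0666]
ee_rot: [[0.001, -0.148, -0.989], [0.0, -0.989, 0.148], [-1.0, -0.0, -0.001]]
contact_force: [0.7, 0.2, 2.8]
opening: 0.0004
```

Emit:
carry_out(
  motion=[
    [1,0.003,0,0,0],
    [1,0.0,0,0,0],
    [1,0.0,0,0,0],
  ],
)

```text
time: 5.8
ee_pos: [0.627, 0.1298, 0.0635]
ee_rot: [[0.001, -0.148, -0.989], [0.0, -0.989, 0.148], [-1.0, -0.0, -0.001]]
contact_force: [1.4, 1.3, 4.2]
opening: 0.0002
```

```bash
python3 - <<'E'
from h import *
st()
for n,r in(("scene",(150,290,190,340)),):
    i=arm.camera(n)[r[0]:r[1],r[2]:r[3],::-1]; cv2.imwrite(f"pics/b_{n}.png",cv2.resize(i,None,fx=4,fy=4))
st()
E
```

```text
t 5.8 off 0.6008 s 0.2216 z 0.0635 rackx 0.0493 post-dist-s 0.0529 F [1.37 1.31 4.17] op 0.0002 -z yaw -0.1489 tilt [-1.e+00 -2.e-04 -6.e-04]
t 5.85 off 0.6008 s 0.2216 z 0.0635 rackx 0.0493 post-dist-s 0.0529 F [1.24 0.84 3.87] op -0.0001 -z yaw -0.1488 tilt [-1.e+00 -2.e-04 -6.e-04]
```

View pics/b_scene.png

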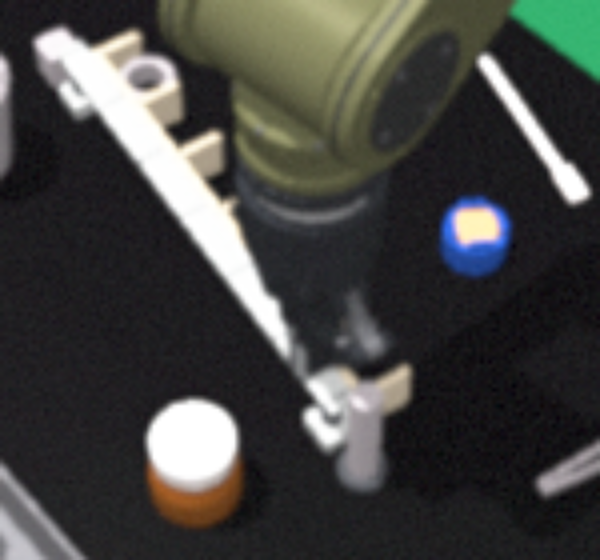

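The rail is visibly lower, at about 4.2 N, or 4–5 mm of press. Now I'll slide along it.

Emit:
carry_out(
  motion=[
    [1,0,0.005,0,0],
    [1,0,0.006,0,0],
    [1,0,0.006,0,0],
    [1,0,0.006,0,0],
    [1,0,0.006,0,0],
  ],
)

```text
time: 6.35
ee_pos: [0.6223, 0.1005, 0.0633]
ee_rot: [[-0.0, -0.149, -0.989], [0.0, -0.989, 0.149], [-1.0, -0.0, 0.0]]
contact_force: [0.6, 2.4, 2.9]
opening: 0.0002
```

Emit:
carry_out(
  motion=[
    [1,0,0.006,0,0],
    [1,0,0.006,0,0],
    [1,0,0.006,0,0],
    [1,0,0.005,0,0],
    [1,0,0,0,0],
  ],
)

```text
time: 6.85
ee_pos: [0.6189, 0.0772, 0.0632]
ee_rot: [[-0.0, -0.149, -0.989], [-0.001, -0.989, 0.149], [-1.0, 0.001, 0.0]]
contact_force: [0.1, -1.2, 3.0]
opening: -0.0001
```

```bash
python3 -c "
from h import *
st()"
```

```text
t 6.85 off 0.6005 s 0.1684 z 0.0632 rackx 0.0490 post-dist-s 0.1061 F [ 0.15 -1.22  3.  ] op -0.0001 -z yaw -0.1491 tilt [-1.0e+00  1.3e-03  3.0e-04]
```

Emit:
carry_out(
  motion=[
    [1,0,0.005,0,0],
    [1,0,0.006,0,0],
    [1,0,0.006,0,0],
    [1,0,0.006,0,0],
    [1,0,0.006,0,0],
  ],
)

```text
time: 7.35
ee_pos: [0.6147, 0.0492, 0.0633]
ee_rot: [[-0.0, -0.148, -0.989], [0.0, -0.989, 0.148], [-1.0, -0.0, 0.0]]
contact_force: [-0.8, 2.6, 3.1]
opening: -0.0004
```

Emit:
carry_out(
  motion=[
    [1,0,0.006,0,0],
    [1,0,0.006,0,0],
    [1,0,0.005,0,0],
    [1,0,0.004,0,0],
    [1,0,0,0,0],
    [1,0,0,0,0],
  ],
)

```text
time: 7.95
ee_pos: [0.6115, 0.028, 0.0633]
ee_rot: [[-0.0, -0.148, -0.989], [-0.002, -0.989, 0.148], [-1.0, 0.002, 0.0]]
contact_force: [-0.0, -2.7, 3.2]
opening: 0.0001
```

```bash
python3 - <<'E'
from h import *
st()
for n,r in(("scene",(150,290,190,340)),):
    i=arm.camera(n)[r[0]:r[1],r[2]:r[3],::-1]; cv2.imwrite(f"pics/c_{n}.png",cv2.resize(i,None,fx=4,fy=4))
st()
E
```

```text
t 7.95 off 0.6006 s 0.1187 z 0.0633 rackx 0.0491 post-dist-s 0.1558 F [-0.01 -2.66  3.22] op 0.0001 -z yaw -0.1486 tilt [-1.0e+00  1.7e-03  2.0e-04]
t 8.0 off 0.6006 s 0.1187 z 0.0633 rackx 0.0491 post-dist-s 0.1558 F [ 0.17 -2.89  3.88] op -0.0001 -z yaw -0.1484 tilt [-1.0e+00  1.8e-03  2.0e-04]
```

View pics/c_scene.png

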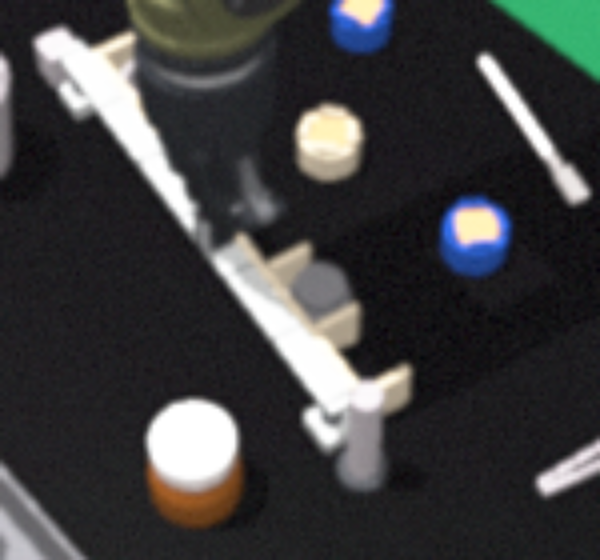

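The fingertips are now at the middle of gap 3, two dividers past the start, and the rail is still pressed. Next I'll lift off, move behind the collar and turn for the diagonal push.

Emit:
carry_out(
  motion=[
    [1,-0.01,0,0,0],
    [1,-0.03,0,0,0],
    [1,-0.03,0,0,0],
    [1,-0.01,0,0,0],
    [0.53,0,0.017,0.028,0],
    [0.53,0,0.017,0.028,0],
    [0.53,0,0.017,0.028,0],
    [0.53,0,0.017,0.028,0],
    [0.53,0,0.017,0.029,0],
    [0.53,0,0,0,0],
  ],
)

```text
time: 9.0
ee_pos: [0.4557, -0.0346, 0.1412]
ee_rot: [[-0.004, -0.15, -0.989], [0.001, -0.989, 0.15], [-1.0, 0.0, 0.004]]
contact_force: [0.5, -0.4, 0.9]
opening: 0.0202
```

Emit:
carry_out(
  motion=[
    [0.53,0,0,0,-1],
    [0.53,0,0,0,-1],
    [0.53,0,0,0,-1],
    [0.53,0,0,0,-1],
    [0.53,0,0,0,-1],
    [0.53,0,0,0,-1],
    [0.53,0,0,0,-1],
    [0.53,0,0,0,-1],
    [0.53,0,0,0,-1],
    [0.53,0,0,0,-1],
    [0.53,0,0,0,-0.75],
    [0.53,0,0,0,0],
  ],
)

```text
time: 10.2
ee_pos: [0.4597, -0.0339, 0.1427]
ee_rot: [[-0.001, 0.71, -0.704], [0.0, -0.704, -0.71], [-1.0, -0.001, 0.0]]
contact_force: [-0.7, -0.2, -0.5]
opening: 0.0199
```

```bash
python3 - <<'E'
from h import *
st()
for n,r in(("top",(140,300,180,340)),("scene",(130,270,190,350))):
    i=arm.camera(n)[r[0]:r[1],r[2]:r[3],::-1]; cv2.imwrite(f"pics/d_{n}.png",cv2.resize(i,None,fx=3.5,fy=3.5))
E
```

```text
t 10.2 off 0.4596 s 0.0348 z 0.1427 rackx -0.0919 post-dist-s 0.2397 F [-0.7  -0.17 -0.47] op 0.0199 -z yaw 0.7895 tilt [-1.e+00 -1.e-03  3.e-04]
```

View pics/d_scene.png

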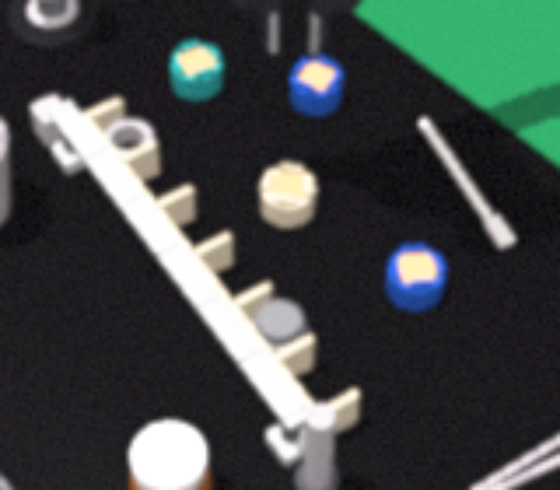

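View pics/d_top.png

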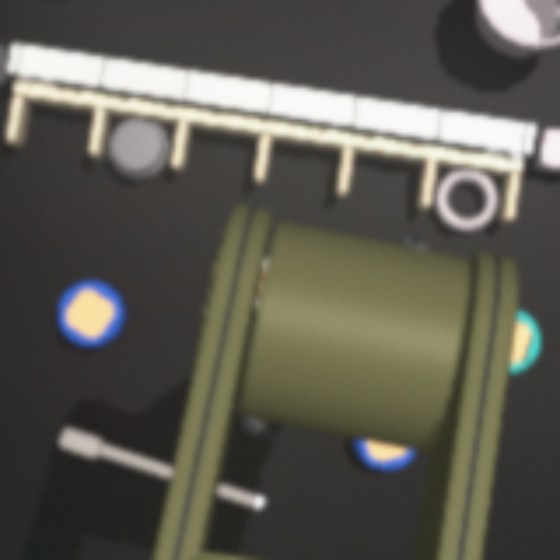

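Emit:
carry_out(
  motion=[
    [0.53,0.025,0,0,0],
    [0.53,0.03,0,0,0],
    [0.53,0.03,0,0,0],
    [0.53,0.02,0,0,0],
    [0.53,0.008,0,0,0],
    [0.53,0,0,0,0],
    [0.53,0,0,-0.005,0],
    [0.53,0,0,-0.005,0],
  ],
)

```text
time: 11.1
ee_pos: [0.4683, -0.0272, 0.0319]
ee_rot: [[0.003, 0.71, -0.705], [-0.0, -0.705, -0.71], [-1.0, 0.003, -0.002]]
contact_force: [-0.2, -0.2, -0.3]
opening: 0.0198
```

```bash
python3 - <<'E'
from h import *
st()
for n,r in(("scene",(130,270,190,350)),):
    i=arm.camera(n)[r[0]:r[1],r[2]:r[3],::-1]; cv2.imwrite(f"pics/e_{n}.png",cv2.resize(i,None,fx=3.5,fy=3.5))
E
```

```text
t 11.1 off 0.4671 s 0.0428 z 0.0319 rackx -0.0844 post-dist-s 0.2317 F [-0.15 -0.2  -0.29] op 0.0198 -z yaw 0.7889 tilt [-1.      0.0025 -0.0019]
```

View pics/e_scene.png

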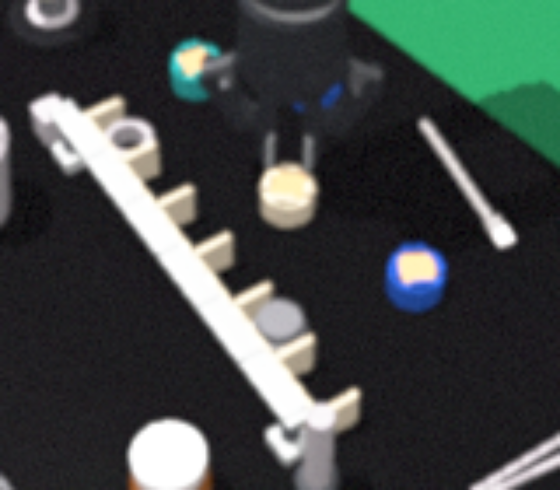

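The fingers stand symmetrically behind the collar, which is at about (289,190) in this crop. I'll push it along the diagonal now.

Emit:
carry_out(
  motion=[
    [0.53,0,0,-0.003,0],
    [0.53,0,0,-0.004,0],
    [0.53,0,0,-0.005,0],
    [0.53,0,0,-0.005,0],
    [0.53,0,0,-0.005,0],
    [0.53,0,0,-0.005,0],
    [0.53,0,0,-0.005,0],
    [0.53,0,0,-0.005,0],
    [0.53,0,0,-0.005,0],
    [0.53,0,0,-0.004,0],
    [0.53,0,0,-0.003,0],
    [0.53,0,0,0,0],
  ],
)

```text
time: 12.35
ee_pos: [0.5014, 0.0079, 0.0303]
ee_rot: [[0.0, 0.71, -0.704], [0.0, -0.704, -0.71], [-1.0, 0.0, -0.0]]
contact_force: [-0.4, -0.7, 0.2]
opening: 0.0201
```

```bash
cat > look.py <<'E'
from h import *
import sys
st()
im=arm.camera("scene")[:,:,::-1].copy()
i=im[130:270,190:350]; cv2.imwrite(f"pics/{sys.argv[1]}.png",cv2.resize(i,None,fx=3.5,fy=3.5))
E
python3 look.py f
```

```text
t 12.35 off 0.4947 s 0.0824 z 0.0303 rackx -0.0568 post-dist-s 0.1921 F [-0.41 -0.71  0.22] op 0.0201 -z yaw 0.7896 tilt [-1.e+00  0.e+00 -3.e-04]
```

View pics/f.png

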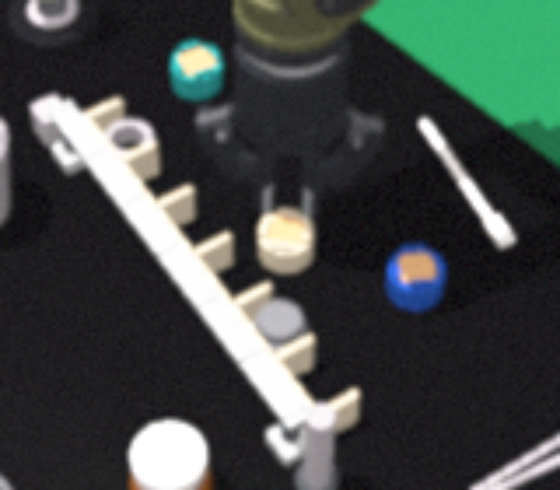

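```bash
cat > col.py <<'E'
from h import *
import sys
x,y=float(sys.argv[1]),float(sys.argv[2])
p=onz("scene",[[190+(x+.5)/3.5-.5,130+(y+.5)/3.5-.5]],.014)[0,:2]
print("collar off %.4f s %.4f rackx %.4f"%(p@EX,p@EY,p@EX-.5515))
for o,s in((.5215,.1185),(.5615,.1185)):
    w=o*EX+s*EY; print("target px",(proj("scene",[[*w,.014]])[0]-[190,130])*3.5)
E
python3 col.py 289 194; python3 col.py 286 241
```

```text
collar off 0.4865 s 0.0718 rackx -0.0650
target px [283.26355939 255.50127539]
target px [235.92661685 279.98086668]
collar off 0.5127 s 0.1072 rackx -0.0388
target px [283.26355939 255.50127539]
target px [235.92661685 279.98086668]
```

Emit:
carry_out(
  motion=[
    [0.53,0,0,-0.003,0],
    [0.53,0,0,-0.004,0],
    [0.53,0,0,-0.004,0],
    [0.53,0,0,-0.003,0],
    [0.53,0,0,-0.001,0],
    [0.53,0,0,0,0],
    [0.53,0,0,0.01,0],
    [0.53,0,0,0.02,0],
    [0.53,0,0,0.02,0],
    [0.53,0,0,0,0],
  ],
)

```text
time: 13.4
ee_pos: [0.4744, -0.0184, 0.0297]
ee_rot: [[-0.002, 0.709, -0.706], [-0.0, -0.706, -0.709], [-1.0, -0.001, 0.001]]
contact_force: [0.2, 0.3, 0.0]
opening: 0.0203
```

```bash
python3 look.py g
```

```text
t 13.4 off 0.4719 s 0.0524 z 0.0297 rackx -0.0796 post-dist-s 0.2221 F [0.2  0.35 0.01] op 0.0203 -z yaw 0.7874 tilt [-1.     -0.0012  0.0012]
```

View pics/g.png

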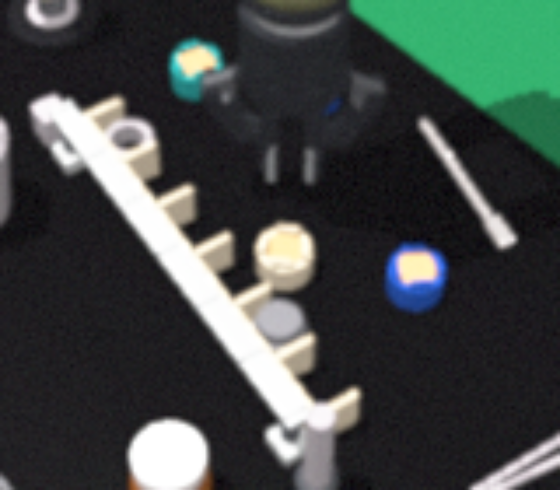

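```bash
python3 col.py 285 256|head -1;  python3 - <<'E'
from h import *
# barrel check & gap walls: divider front ends (top view, z=.034) px from pics/topp.png
for u,v in((378,265),(497,283)):
    p=onz("top",[[155+u/5,135+v/5]],.034)[0,:2]; print("divider front",p@EX,p@EY)
E
```

```text
collar off 0.5209 s 0.1181 rackx -0.0306
divider front 0.5482517071400975 0.14213341301978566
divider front 0.5485172645726556 0.0901817259713216
```

Emit:
carry_out(
  motion=[
    [0.53,0,0,0,1],
    [0.53,0,0,0,1],
    [0.53,0,0,0,1],
    [0.53,0,0,0,1],
    [0.53,0,0,0,1],
    [0.53,0,0,0,1],
    [0.53,0,0,0,1],
    [0.53,0,0,0,1],
    [0.53,0,0,0,1],
    [0.53,0,0,0,1],
    [0.53,0,0,0,0.75],
    [0.53,0,0,0,0],
  ],
)

```text
time: 14.65
ee_pos: [0.477, -0.017, 0.0306]
ee_rot: [[0.001, -0.148, -0.989], [0.0, -0.989, 0.148], [-1.0, -0.0, -0.001]]
contact_force: [-0.3, 0.4, -0.1]
opening: 0.0199
```

Emit:
carry_out(
  motion=[
    [0.53,0,-0.015,0,0],
    [0.53,0,-0.02,0,0],
    [0.53,0,-0.02,0,0],
    [0.53,0,-0.01,0,0],
    [0.53,0,0,0,0],
    [0.53,0,0,0,0],
  ],
)

```text
time: 15.25
ee_pos: [0.4862, 0.0469, 0.0303]
ee_rot: [[-0.0, -0.147, -0.989], [-0.0, -0.989, 0.147], [-1.0, 0.0, 0.0]]
contact_force: [-0.7, -0.2, 0.3]
opening: 0.02
```

```bash
python3 look.py i
```

```text
t 15.25 off 0.4738 s 0.1187 z 0.0303 rackx -0.0777 post-dist-s 0.1558 F [-0.7  -0.24  0.33] op 0.02 -z yaw -0.1477 tilt [-1.e+00  3.e-04  1.e-04]
```

View pics/i.png

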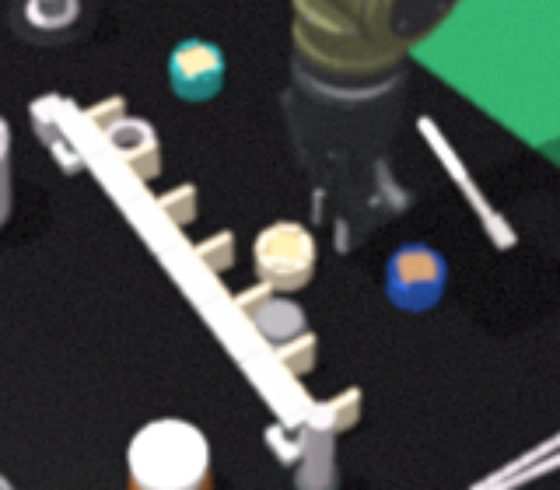

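The collar is in front of gap 3 and the fingers are square behind it. I'll push it in slowly.

Emit:
carry_out(
  motion=[
    [0.53,0,0.001,-0.006,0],
    [0.53,0,0,-0.006,0],
    [0.53,0,0,-0.004,0],
    [0.53,0,0,-0.004,0],
    [0.53,0,0,-0.004,0],
    [0.53,0,0,-0.004,0],
    [0.53,0,0,-0.004,0],
    [0.53,0,0,-0.004,0],
    [0.53,0,0,-0.004,0],
    [0.53,0,0,-0.003,0],
    [0.53,0,0,0,0],
  ],
)

```text
time: 16.4
ee_pos: [0.5291, 0.0396, 0.0304]
ee_rot: [[0.001, -0.148, -0.989], [-0.0, -0.989, 0.148], [-1.0, -0.0, -0.001]]
contact_force: [0.1, 0.3, -0.3]
opening: 0.0205
```

```bash
python3 look.py j
```

```text
t 16.4 off 0.5173 s 0.1179 z 0.0304 rackx -0.0342 post-dist-s 0.1566 F [ 0.09  0.29 -0.32] op 0.0205 -z yaw -0.1488 tilt [-1.e+00 -1.e-04 -6.e-04]
```

View pics/j.png

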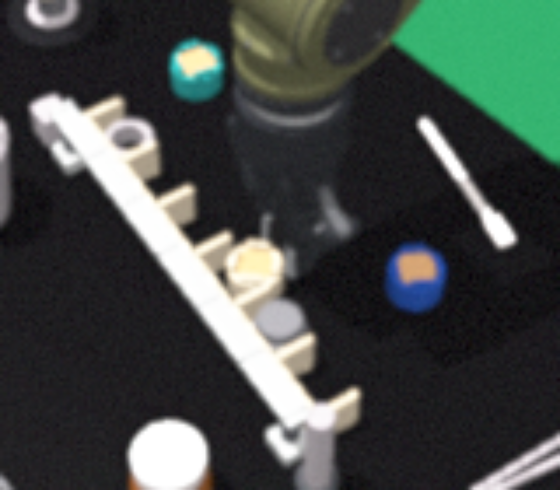

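The collar is entering gap 3 cleanly. I'll continue until I feel the wall.

Emit:
carry_out(
  motion=[
    [0.53,0,0,-0.003,0],
    [0.53,0,0,-0.003,0],
    [0.53,0,0,-0.003,0],
    [0.53,0,0,-0.003,0],
    [0.53,0,0,-0.001,0],
    [0.53,0,0,0,0],
  ],
)

```text
time: 17.05
ee_pos: [0.5417, 0.0377, 0.0304]
ee_rot: [[0.0, -0.148, -0.989], [0.0, -0.989, 0.148], [-1.0, -0.0, -0.0]]
contact_force: [0.2, 0.5, -0.7]
opening: 0.0198
```

Emit:
carry_out(
  motion=[
    [0.53,0,0,-0.002,0],
    [0.53,0,0,0,0],
  ],
)

```text
time: 17.25
ee_pos: [0.5432, 0.0375, 0.0302]
ee_rot: [[-0.001, -0.148, -0.989], [0.0, -0.989, 0.148], [-1.0, 0.0, 0.001]]
contact_force: [-0.3, -0.4, 0.5]
opening: 0.0201
```

```bash
python3 look.py k
```

```text
t 17.25 off 0.5316 s 0.1179 z 0.0302 rackx -0.0199 post-dist-s 0.1566 F [-0.34 -0.39  0.47] op 0.0201 -z yaw -0.1488 tilt [-1.e+00  0.e+00  7.e-04]
```

View pics/k.png

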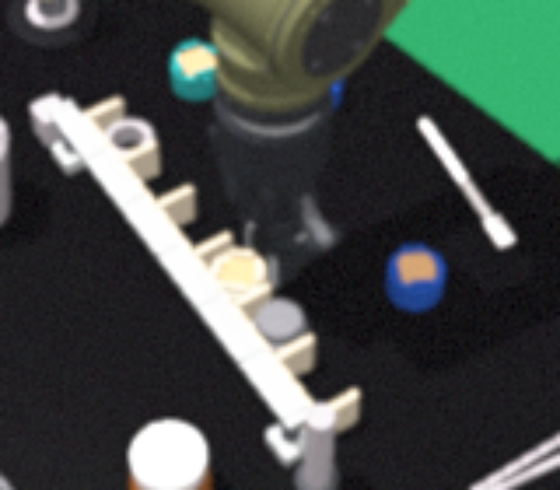

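Emit:
carry_out(
  motion=[
    [0.53,0,0,-0.001,0],
    [0.53,0,0,-0.001,0],
    [0.53,0,0,0,0],
  ],
)

```text
time: 17.6
ee_pos: [0.5437, 0.0374, 0.0299]
ee_rot: [[-0.004, -0.148, -0.989], [0.0, -0.989, 0.148], [-1.0, 0.0, 0.004]]
contact_force: [-5.6, 0.8, 3.7]
opening: 0.0202
```

Emit:
carry_out(
  motion=[
    [0.53,0,0,-0.001,0],
    [0.53,0,0,0,0],
  ],
)

```text
time: 17.8
ee_pos: [0.5439, 0.0374, 0.0298]
ee_rot: [[-0.007, -0.148, -0.989], [0.001, -0.989, 0.148], [-1.0, 0.0, 0.007]]
contact_force: [-9.5, 1.4, 7.7]
opening: 0.0199
```

Emit:
carry_out(
  motion=[
    [0.53,0,0,-0.001,0],
    [0.53,0,0,0,0],
  ],
)

```text
time: 18.0
ee_pos: [0.5441, 0.0374, 0.0297]
ee_rot: [[-0.009, -0.148, -0.989], [0.001, -0.989, 0.148], [-1.0, 0.0, 0.009]]
contact_force: [-12.1, 1.3, 9.1]
opening: 0.02
```

The force is now rising while the TCP stays still, so the collar is against the back wall. I'll back straight off and then lift.

Emit:
carry_out(
  motion=[
    [0.53,0,0,0.003,0],
    [0.53,0,0,0.006,0],
    [0.53,0,0,0.012,0],
    [0.53,0,0,0.015,0],
    [0.53,0,0,0.015,0],
    [0.53,0,0,0.004,0],
    [0.53,-0.03,0,0,0],
    [0.53,-0.04,0,0,0],
    [0.53,-0.04,0,0,0],
    [0.53,-0.04,0,0,0],
    [0.53,-0.02,0,0,0],
    [0.53,0,0,0,0],
  ],
)

```text
time: 19.2
ee_pos: [0.4955, 0.045, 0.2051]
ee_rot: [[0.009, -0.148, -0.989], [-0.0, -0.989, 0.148], [-1.0, -0.001, -0.009]]
contact_force: [0.2, -0.6, 0.5]
opening: 0.0201
```

Emit:
carry_out(
  motion=[
    [0.53,0,0.03,0,0],
    [0.53,0,0.04,0,0],
    [0.53,0,0.04,0,0],
    [0.53,0,0.04,0,0],
    [0.53,0,0.04,0,0],
    [0.53,0,0.04,0,0],
    [0.53,0,0.03,0,0],
    [0.53,0,0,0,0],
    [0.53,0,0,0,0],
  ],
)

```text
time: 20.1
ee_pos: [0.4537, -0.2122, 0.1987]
ee_rot: [[-0.002, -0.15, -0.989], [0.002, -0.989, 0.15], [-1.0, -0.001, 0.002]]
contact_force: [0.2, 0.4, -0.1]
opening: 0.02
```

```bash
python3 look.py l; python3 - <<'E'
from h import *
im=arm.camera("top")[:,:,::-1]; cv2.imwrite("pics/l_top_full.png",im)
cv2.imwrite("pics/l_top.png",cv2.resize(im[140:290,120:320],None,fx=3.8,fy=3.8))
E
```

```text
t 20.1 off 0.4802 s -0.1423 z 0.1987 rackx -0.0713 post-dist-s 0.4168 F [ 0.22  0.41 -0.1 ] op 0.02 -z yaw -0.1504 tilt [-1.     -0.0013  0.0021]
```

View pics/l.png

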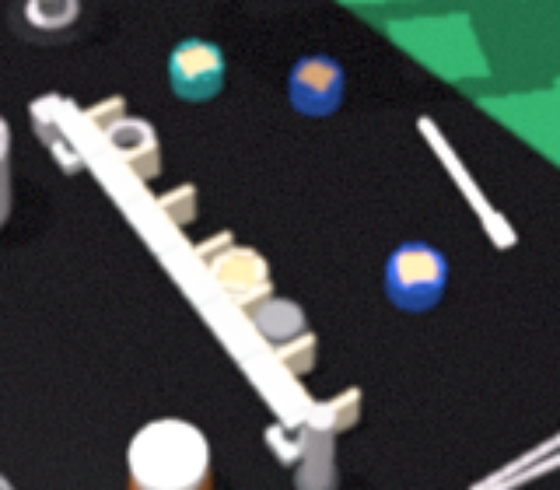

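View pics/l_top.png

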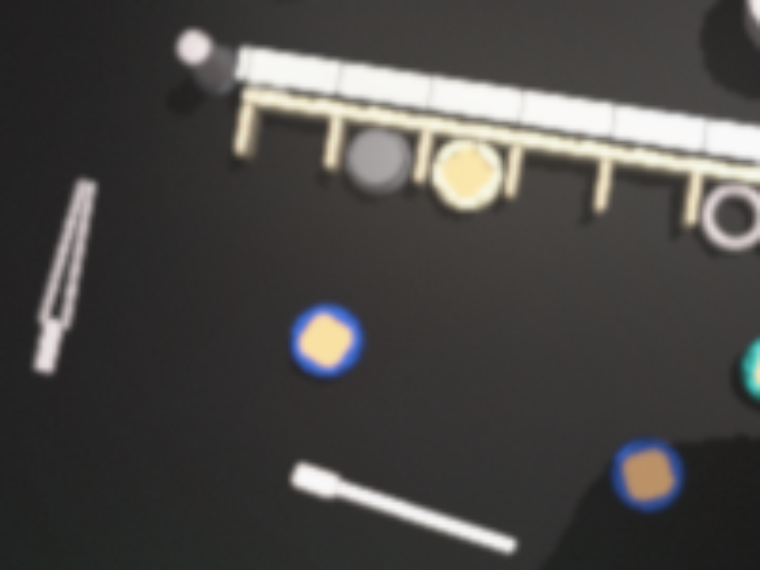

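The collar is against the back wall in gap 3, at about (467,174) in the top crop. The barrel, swab, tweezers and decoys haven't moved, and the arm is clear.

```bash
python3 - <<'E'
from h import *
p=onz("top",[[120+467/3.8,140+174/3.8]],.026)[0,:2]; print("collar rackx",p@EX-.5515,"post dist",.2745-p@EY)
st(); print(arm.hand_in())
E
```

```text
collar rackx 0.006414129993926654 post dist 0.1574014139732596
t 20.2 off 0.4805 s -0.1413 z 0.1993 rackx -0.0710 post-dist-s 0.4158 F [ 0.87 -0.05  0.25] op 0.02 -z yaw -0.1481 tilt [-1.0e+00 -9.0e-04  1.4e-03]
the job is handed in; nothing more can be done
None
```

The collar is in the third gap from the tall post, against the back wall, and I handed the job in at about 20 s; no verdict was reported.

- **Rail:** I pressed it with closed fingertips at about 3–4 N. That is roughly 4–5.5 mm by geometry and less by force. I ran from gap 1 (53 mm from the post) past both dividers to gap 3 (156 mm), then lifted off.
- **Collar:** I pushed it with the fingers slightly open around it, first diagonally to in front of gap 3, then straight in. At the wall the force rose to about 12 N while the collar stayed put. I then backed off and moved the arm away.
- **Last checks:** the pictures show the collar upright in gap 3 and the rail up. The barrel, ring, swab, tweezers and decoys look unmoved. I didn't re-check the jar, cup and fixture closely, but the arm felt no unexpected contact. The force reading at the end was only noise.
- **One disagreement:** the top camera put the collar's centre at rack x = 6.4 mm (157 mm from the post) instead of the nominal 10 mm. That is inside the 5 mm limit. I trust the contact at the wall more, because the top camera also read the rack about 2–3 mm short.

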